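# Rack the check weights in order of size

## Task

Line up the four brass check weights on the white seats of the black rack in order of size, ready for checking the balance: the smallest on the seat beside the green marker, growing step by step to the largest beside the orange marker. Stand each one upright near the middle of its seat, one to a seat, without tipping any weight over, and let go of them all.

Things in the scene. Friction and masses are not known exactly. Their poses are not given: they have to be found in the camera images.
- weight_s: the smallest of four round brass check weights (a cylinder with a narrower knob on top, upright on the bench): 18 mm in diameter, 34 mm high in all, of which the lower 23 mm is the plain cylinder to grip; origin at the centre of its underside, z up; about 60 g
- weight_m: the second smallest of four round brass check weights (a cylinder with a narrower knob on top, upright on the bench): 26 mm in diameter, 45 mm high in all, of which the lower 31 mm is the plain cylinder to grip; origin at the centre of its underside, z up; about 150 g
- weight_l: the second largest of four round brass check weights (a cylinder with a narrower knob on top, upright on the bench): 34 mm in diameter, 56 mm high in all, of which the lower 38 mm is the plain cylinder to grip; origin at the centre of its underside, z up; about 330 g
- weight_xl: the largest of four round brass check weights (a cylinder with a narrower knob on top, upright on the bench): 42 mm in diameter, 67 mm high in all, of which the lower 45 mm is the plain cylinder to grip; origin at the centre of its underside, z up; about 600 g
- pad_a: white round seat, 50 mm across and 3 mm thick, fixed on the low black rack (64 mm wide, 420 mm long, 15 mm high); at one end of the row of four. The four seats are spaced 80 mm apart in a straight line, which runs roughly from the robot's left to its right; origin at the centre of its underside, 15 mm above the bench, so its top is 18 mm above the bench; x points across the rack, y along it from pad_d towards pad_a
- pad_b: white round seat, 50 mm across and 3 mm thick, fixed on the low black rack (64 mm wide, 420 mm long, 15 mm high); next to pad_a. The four seats are spaced 80 mm apart in a straight line, which runs roughly from the robot's left to its right; origin at the centre of its underside, 15 mm above the bench, so its top is 18 mm above the bench; x points across the rack, y along it from pad_d towards pad_a
- pad_c: white round seat, 50 mm across and 3 mm thick, fixed on the low black rack (64 mm wide, 420 mm long, 15 mm high); next to pad_b. The four seats are spaced 80 mm apart in a straight line, which runs roughly from the robot's left to its right; origin at the centre of its underside, 15 mm above the bench, so its top is 18 mm above the bench; x points across the rack, y along it from pad_d towards pad_a
- pad_d: white round seat, 50 mm across and 3 mm thick, fixed on the low black rack (64 mm wide, 420 mm long, 15 mm high); next to pad_c, at the other end of the row. The four seats are spaced 80 mm apart in a straight line, which runs roughly from the robot's left to its right; origin at the centre of its underside, 15 mm above the bench, so its top is 18 mm above the bench; x points across the rack, y along it from pad_d towards pad_a
- flag_green: green tent-shaped marker fixed at one end of the rack, 70 mm beyond the last seat's centre (either end: it changes from start to start), 44 mm across the rack, 28 mm along it and 28 mm high; it marks the end where the smallest weight belongs; origin at the centre of its underside
- flag_orange: orange tent-shaped marker fixed at one end of the rack, 70 mm beyond the last seat's centre (either end: it changes from start to start), 44 mm across the rack, 28 mm along it and 28 mm high; it marks the end where the largest weight belongs; origin at the centre of its underside
Not all that is in view belongs to the job. What is shaped like the weight_l but blue or purple is not meant.

How it is judged:
By the outcome, as a careful person would: the job done as asked, in the order asked, and still so for the second after the job is handed in, with the robot touching nothing.
It also fails if it takes over 128 s, if anything falls off the work surface, if the arm or the gripper's body presses on something with over 40 N, if the wrist force passes 120 N, or if a joint passes its speed limit or range.

## Robot

A 6-joint arm with a two-finger parallel gripper is mounted at the origin on the work surface. World frame = base frame: x ahead of the robot, y to its left, z up, the work surface at z = 0. Lengths are in m, angles in rad, forces in N, time in s.
With the tool pointing down it reaches from about 0.225 to 0.725 m from the base axis. Payload 3.1 kg.
Tool frame: the origin (TCP) lies at the very end of the fingers, on their centre line; the grasp point (between the pads) lies 19 mm behind it; z points along the fingers, y is the direction in which the jaws open and shut (so a half turn about z gives the same grasp; the last joint's range is limited). The gripper opens to 85 mm and grips with 20 to 120 N. Pads are 22 mm wide; open, the fingers measure 114 mm over their backs; the gripper's body (76 mm by 85 mm) begins 54 mm behind the grasp point. The pads swing forward as they close: fully open they stand 13 mm farther back than shut.
Start: joints at [-1.352, 0.048, 0.099, 1.622, 0, 1.443], TCP at [0.178, -0.494, 0.231] pointing down, gripper open.
Joint ranges: [-2.91, 2.91], [-0.99, 1.94], [-1.21, 1.42], [-2.12, 2.29], [-1.49, 1.47], [-3.14, 3.14]. Speed limits (rad/s): [2.79, 2.79, 3.14, 3.14, 3.14, 3.14].

## Interface

Orientations are given as a unit quaternion [x, y, z, w].
In Python, from workcell import * gives the robot as it stands.
- The arm moves only by the tool arm_command, never from a script. Its argument "deltas" is text: rows parted by semicolons, each of 7 numbers parted by spaces: the turn, a rotation vector about the tool's x, y, z in rad, then the shift along the tool's x, y, z in mm, then the closure, from -1 (fully open) to 1 (shut). In form: ax ay az x y z jaw; .... A call has 1 to 12 rows; each row shifts and turns the commanded pose from where the row before left it, along the tool's axes as they then stand; what a row does not reach is not made up. A row lasts 1/10 s, in which the tool goes at most 50 mm and 8.59 degrees, less where a joint would pass 70% of its speed; a pose out of reach is approached as far as the arm can. A call is refused whole if a number of a shift passes 50 or a number of a turn 0.15, either way. A call with a gripper value outside its range is refused whole. The fingers move at their own pace and stop on an object; "force" is the grip in N (left out, the last holds). Time passes only in rows, so rows that do not move let the fingers close. It gives the time, the measured TCP pose, the force and the opening at its end, in the units of the state.
- sense(): the state, without advancing time (a new reading comes with each control period).
- read_camera(name): name is "side" or "top"; returns a dict with "frame" (420x560x3 uint8, red, green, blue), "mtx" (3x3 intrinsics, pixels), "dist" ([k1, k2, p1, p2, k3] as OpenCV has them; the pictures are not rectified), "origin" and "rotation" of the camera in the world. Camera axes: x right, y up, looking along -z (the intrinsics and any distortion apply to the point x, -y, -z); pixel columns grow to the right and rows downward; lengths in m; the calibration is good to about 2 mm. A picture is of the moment at which its call begins. There is no depth.
- finish_job(): hands the job in, once; it reports no verdict.
The state is a dict: "clock": time; "q": joint angles; "qvel": joint speeds; "effort": joint torques, N m; "tcp_pos": TCP position; "tcp_rot": TCP orientation; "force": force on the tool from outside, world axes, zero at the start; "moment": the same for the moment, N m; "finger_gap": finger opening in m.
Only numpy, scipy, OpenCV 4.12 (cv2) and the standard library are available. Lean on these libraries where they do the work, as an engineer would, in place of code of your own. Each camera call takes 0.05 s, during which the arm holds its last target.

## Working session

There is one attempt and no reset: what is moved stays moved. The work goes in short steps, Python scripts to look and compute and a tool call to move; the robot and the scene stay as the last step left them, time stands still between calls to the robot, and variables do not carry over. Pictures are saved under pics/ and viewed, and the job is handed in when it is done.

Besides the shell and the picture viewer there is one more tool, called after "Call:" as name(argument=value, ...) on one line, values as JSON. arm_command: Moves the arm, as the interface text tells. Its arguments: {"type":"object","properties":{"deltas":{"type":"string"},"force":{"type":"number"}},"required":["deltas"]}

```bash
mkdir -p pics; ls
python3 - <<'E'
from workcell import *
import cv2
s=sense(); print(s)
for n in ("top","side"):
    c=read_camera(n); cv2.imwrite(f"pics/{n}0.png",c["frame"][:,:,::-1]); print(n,c["mtx"],c["dist"],c["origin"],c["rotation"])
E
```

```text
pics
{'clock': 0.0, 'q': array([-1.35179689e+00,  4.86859090e-02,  9.75883113e-02,  1.62194673e+00,
        6.90304106e-07,  1.44298369e+00]), 'qvel': array([-9.53228719e-05, -1.44844200e-03, -8.56432270e-04,  1.46044220e-03,
       -7.09186800e-04, -1.16890286e-03]), 'effort': array([ 4.22083176e-04, -3.38783526e+01,  3.20014107e+01,  2.01996026e-02,
       -1.70745725e-04,  3.41037811e-07]), 'tcp_pos': array([ 0.17830094, -0.49316709,  0.23014606]), 'tcp_rot': array([ 9.85002187e-01,  1.72538191e-01, -5.08845265e-05, -1.12284966e-03]), 'force': array([-0.79129296,  0.12167979, -0.05358606]), 'moment': array([-0.03975748, -0.04975656, -0.03730433]), 'finger_gap': 0.08553496228711145}
top [[408.82246557   0.         278.16129893]
 [  0.         408.82246557 205.96390761]
 [  0.           0.           1.        ]] [-0.09310571  0.          0.          0.          0.        ] [0.35611064 0.00911593 0.93069556] [-0.07555277  0.07786188  0.72368128 -0.68155316]
side [[450.86006111   0.         273.39451648]
 [  0.         450.86006111 209.9965699 ]
 [  0.           0.           1.        ]] [-0.0060023  0.         0.         0.         0.       ] [0.38207105 0.53556449 0.73704421] [-0.04031318  0.33537071  0.93352174 -0.12016027]
```

View pics/top0.png

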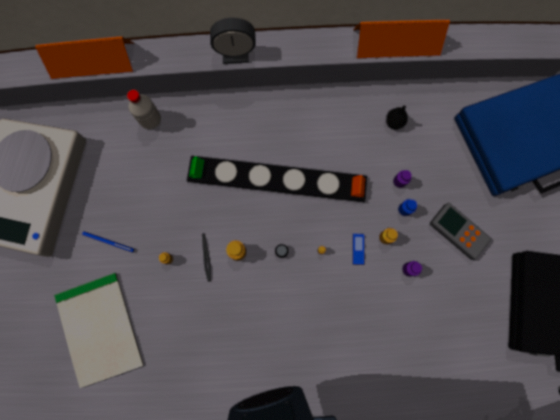

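View pics/side0.png

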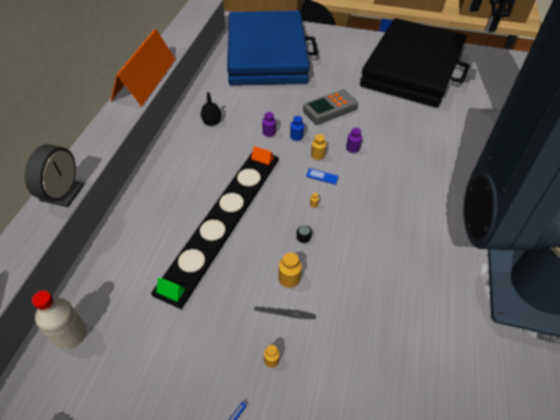

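The top view shows brass pieces at (166,258), (236,250), (322,250) and (390,236), with the green flag at (197,167) and the orange at (358,186). Other things that could be mistaken for them are purple (402,179) and (412,268), blue (408,207), and a dark disc at (282,251). The side view agrees.

```bash
cat > h.py <<'E'
from workcell import *
import cv2, numpy as np
from scipy.spatial.transform import Rotation as R
def ray(c,uv):
    p=cv2.undistortPoints(np.array([[uv]],float),c["mtx"],np.array(c["dist"]))[0,0]
    q=np.array(c["rotation"]); M=R.from_quat(q).as_matrix() if q.shape==(4,) else q
    d=M@np.array([p[0],-p[1],-1.]); return np.array(c["origin"]),d/np.linalg.norm(d)
def plane(c,uv,z):
    o,d=ray(c,uv); return o+d*(z-o[2])/d[2]
def tri(c1,u1,c2,u2):
    o1,d1=ray(c1,u1);o2,d2=ray(c2,u2)
    A=np.stack([d1,-d2],1); t=np.linalg.lstsq(A,o2-o1,rcond=None)[0]
    a=o1+d1*t[0];b=o2+d2*t[1]; return (a+b)/2,np.linalg.norm(a-b)
def proj(c,P):
    q=np.array(c["rotation"]); M=R.from_quat(q).as_matrix() if q.shape==(4,) else q
    X=M.T@(np.array(P)-c["origin"]); X=X*[1,-1,-1]
    return cv2.projectPoints(X[None],np.zeros(3),np.zeros(3),c["mtx"],np.array(c["dist"]))[0][0,0]
RNG={"brass":((12,120,60),(28,255,255)),"green":((45,120,40),(80,255,255)),"orange":((2,180,120),(11,255,255)),"white":((15,5,140),(45,70,255)),"purple":((130,100,40),(160,255,255)),"blue":((112,150,60),(125,255,255))}
def blobs(c,col,mn=25):
    h=cv2.cvtColor(c["frame"],cv2.COLOR_RGB2HSV); m=cv2.inRange(h,*map(np.array,RNG[col]))
    n,l,s,ce=cv2.connectedComponentsWithStats(m)
    return [(tuple(np.round(ce[i],1)),int(s[i][4]),tuple(int(v) for v in s[i][:4])) for i in range(1,n) if s[i][4]>=mn]
E
python3 - <<'E'
from h import *
cs={n:read_camera(n) for n in("top","side")}
for n,c in cs.items():
    for col in RNG:
        for b in blobs(c,col): print(n,col,b, np.round(plane(c,b[0],.018),3))
E
```

```text
top brass ((np.float64(418.8), np.float64(20.8)), 76, (395, 19, 49, 4)) [ 1.033 -0.399  0.018]
top brass ((np.float64(375.3), np.float64(21.9)), 60, (360, 20, 34, 4)) [ 1.033 -0.282  0.018]
top brass ((np.float64(108.5), np.float64(38.1)), 37, (96, 36, 27, 5)) [1.033 0.416 0.018]
top brass ((np.float64(388.5), np.float64(235.7)), 229, (380, 228, 18, 16)) [ 0.474 -0.245  0.018]
top brass ((np.float64(235.5), np.float64(249.8)), 298, (226, 240, 20, 20)) [0.463 0.101 0.018]
top brass ((np.float64(321.5), np.float64(249.5)), 52, (318, 246, 8, 8)) [ 0.452 -0.091  0.018]
top brass ((np.float64(164.2), np.float64(257.6)), 108, (159, 252, 11, 12)) [0.454 0.263 0.018]
top green ((np.float64(195.7), np.float64(167.2)), 251, (189, 156, 15, 22)) [0.662 0.188 0.018]
top green ((np.float64(85.4), np.float64(287.4)), 488, (55, 274, 62, 28)) [0.396 0.444 0.018]
top orange ((np.float64(356.7), np.float64(184.7)), 133, (353, 176, 9, 18)) [ 0.597 -0.185  0.018]
top white ((np.float64(10.7), np.float64(127.2)), 200, (0, 121, 31, 18)) [0.801 0.661 0.018]
top white ((np.float64(57.9), np.float64(140.0)), 
[... 2384 characters left out ...]
116  0.018]
side white ((np.float64(231.0), np.float64(202.0)), 344, (220, 193, 23, 19)) [ 0.619 -0.037  0.018]
side white ((np.float64(212.0), np.float64(229.5)), 395, (200, 220, 25, 20)) [0.633 0.041 0.018]
side white ((np.float64(190.9), np.float64(260.3)), 455, (178, 249, 26, 23)) [0.647 0.12  0.018]
side white ((np.float64(48.9), np.float64(319.4)), 479, (36, 309, 29, 23)) [0.839 0.296 0.018]
side purple ((np.float64(268.8), np.float64(124.4)), 261, (263, 112, 13, 25)) [ 0.606 -0.299  0.018]
side purple ((np.float64(354.0), np.float64(140.1)), 281, (347, 128, 15, 25)) [ 0.396 -0.296  0.018]
side blue ((np.float64(296.6), np.float64(128.4)), 61, (291, 116, 13, 24)) [ 0.537 -0.302  0.018]
```

Run:
```python
import cv2
i=cv2.imread("pics/top0.png")[150:290,140:440]
cv2.imwrite("pics/crop0.png",cv2.resize(i,None,fx=2.6,fy=2.6,interpolation=cv2.INTER_CUBIC))
```

```text
(no output)
```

View pics/crop0.png

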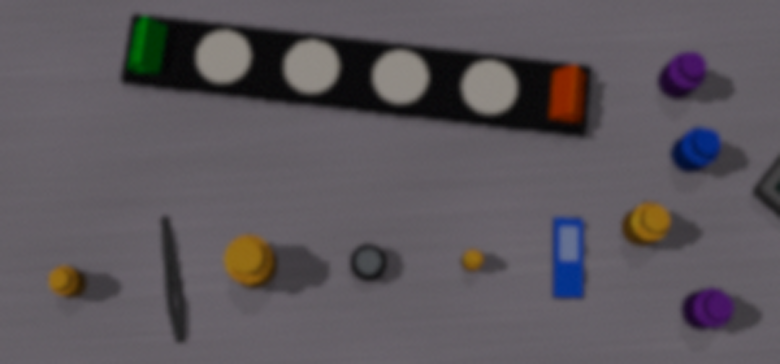

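Run:
```python
from h import *
cs={n:read_camera(n) for n in("top","side")}
t,s=cs["top"],cs["side"]
T=[(388.5,235.7),(321.5,249.5),(235.5,249.8),(164.2,257.6)]
S=[(318.4,146.9),(314.2,199.6),(289.6,270.),(271.4,355.7)]
H=[.056,.034,.067,.045];D=[.034,.018,.042,.026]
for n,a,b,h,dd in zip("l s xl m".split(),T,S,H,D):
    p,e=tri(t,a,s,b)
    q1=plane(t,a,h*.47);q2=plane(s,b,h*.47)
    print(n,np.round(p*1000,1),"gap mm",round(e*1000,1),"planes",np.round(q1*1000,1),np.round(q2*1000,1))
    # silhouette extent prediction check of base at tri xy
P=np.array([[.647,.119],[.6335,.0395],[.6195,-.0385],[.6045,-.1175]])
for k in("top","side"):
    w=[plane(cs[k],b[0],.018) for b in blobs(cs[k],"white") if 190<b[1]<470 and .59<plane(cs[k],b[0],.018)[0]<.66]
    w=np.array(sorted(w,key=lambda v:-v[1])); print(k,np.round(w*1000,1),np.round(np.linalg.norm(np.diff(w,axis=0),axis=1)*1000,1))
```

```text
l [ 472.8 -243.4   24.6] gap mm 0.0 planes [ 472.6 -243.    26.3] [ 472.5 -241.6   26.3]
s [452.  -91.2  14.7] gap mm 0.9 planes [452.3 -91.   16. ] [451.5 -90.   16. ]
xl [461.1 100.3  28.8] gap mm 1.2 planes [461.4 100.   31.5] [460.2 102.   31.5]
m [453.3 261.6  21.3] gap mm 1.4 planes [454.1 261.7  21.2] [452.6 261.6  21.2]
top [[ 647.7  118.1   18. ]
 [ 634.    38.8   18. ]
 [ 619.3  -39.8   18. ]
 [ 605.2 -118.8   18. ]] [80.6 79.9 80.3]
side [[ 647.1  120.4   18. ]
 [ 633.    41.3   18. ]
 [ 618.6  -37.1   18. ]
 [ 604.3 -115.9   18. ]] [80.3 79.7 80.1]
```

Call:
arm_command(deltas="0 0 -0.15 0 0 0 -0.2; 0 0 -0.15 0 0 0 -0.2; 0 0 -0.15 0 0 0 -0.2; 0 0 -0.15 0 0 0 -0.2; 0 0 -0.15 0 0 0 -0.2; 0 0 -0.15 0 0 0 -0.2; 0 0 -0.146 0 0 0 -0.2; 0 0 0 0 0 0 -0.2; 0 0 0 0 0 0 -0.2; 0 0 0 0 0 0 -0.2", force=40)

```text
clock: 1.3
tcp_pos: [0.1784, -0.4937, 0.2313]
tcp_rot: [0.768, 0.641, 0.0, -0.0]
force: [-0.6, 0.2, -1.2]
finger_gap: 0.0517
```

Call:
arm_command(deltas="0 0 0 30 24.5 0 -0.4; 0 0 0 30 24.5 0 -0.4; 0 0 0 30 24.5 0 -0.4; 0 0 0 30 24.5 0 -0.4; 0 0 0 30 24.5 0 -0.4; 0 0 0 30 24.5 0 -0.4; 0 0 0 30 24.5 0 -0.4; 0 0 0 30 24.5 0 -0.4; 0 0 0 30 24.5 0 -0.4; 0 0 0 29 24.5 0 -0.4; 0 0 0 0 0 0 -0.4; 0 0 0 0 0 0 -0.4")

```text
clock: 2.5
tcp_pos: [0.4727, -0.2423, 0.2311]
tcp_rot: [0.767, 0.642, -0.0, -0.0]
force: [0.2, -0.5, -0.2]
finger_gap: 0.0602
```

Call:
arm_command(deltas="0 0 0 0 0 35 -0.4; 0 0 0 0 0 35 -0.4; 0 0 0 0 0 35 -0.4; 0 0 0 0 0 35 -0.4; 0 0 0 0 0 0 -0.4; 0 0 0 0 0 0 -0.4")

```text
clock: 3.1
tcp_pos: [0.4713, -0.2434, 0.0913]
tcp_rot: [0.768, 0.641, -0.0, -0.001]
force: [-0.4, -0.7, 1.5]
finger_gap: 0.0596
```

```bash
cat > look.py <<'E'
import sys
from h import *
s=sense(); print(s["clock"],np.round(s["tcp_pos"],4),s["finger_gap"])
n=sys.argv[1]; out=[]
for k in ("top","side"):
    c=read_camera(k); f=c["frame"].copy()
    u=proj(c,[float(sys.argv[2]),float(sys.argv[3]),float(sys.argv[4])]); x=int(np.clip(u[0],80,479));y=int(np.clip(u[1],80,339))
    out.append(cv2.resize(f[y-80:y+80,x-80:x+80],(390,390),interpolation=cv2.INTER_CUBIC)); print(k,"origin",x-80,y-80)
cv2.imwrite(f"pics/{n}.png",np.hstack(out)[:,:,::-1])
E
python3 look.py a1 .473 -.243 .03
```

```text
3.1 [ 0.4713 -0.2434  0.0913] 0.05955346946671658
top origin 308 155
side origin 238 65
```

View pics/a1.png

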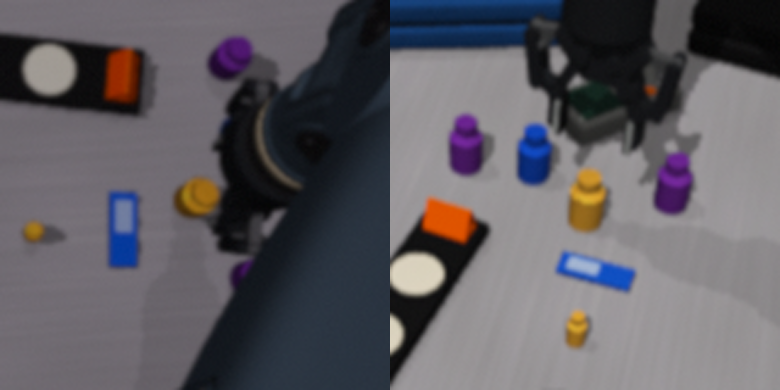

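The crop shows the brass weight_l upright at side crop (587,200). The fingertips at (560,125) and (635,140) straddle it in x, and the purple and blue pieces sit to the sides, clear of them.

Call:
arm_command(deltas="0 0 0 0 1 25 -0.4; 0 0 0 0 0 25 -0.4; 0 0 0 0 0 20 -0.4; 0 0 0 0 0 15 -0.4; 0 0 0 0 0 0 -0.4; 0 0 0 0 0 0 -0.4")

```text
clock: 3.8
tcp_pos: [0.4749, -0.2441, 0.0085]
tcp_rot: [0.767, 0.641, 0.0, 0.002]
force: [-0.6, 0.2, -1.0]
finger_gap: 0.06
```

Call:
arm_command(deltas="0 0 0 0 0 0 -0.1; 0 0 0 0 0 0 0.1; 0 0 0 0 0 0 0.2; 0 0 0 0 0 0 0.5; 0 0 0 0 0 0 0.5; 0 0 0 0 0 0 0.5; 0 0 0 0 0 0 0.5", force=30)

```text
clock: 4.5
tcp_pos: [0.4736, -0.2435, 0.0076]
tcp_rot: [0.767, 0.641, -0.0, 0.001]
force: [-3.6, 0.6, 5.0]
finger_gap: 0.033
```

Call:
arm_command(deltas="0 0 0 0 0 -15 0.5; 0 0 0 0 0 -25 0.5; 0 0 0 0 0 -30 0.5; 0 0 0 0 0 -15 0.5; 0 0 0 0 0 0 0.5; 0 0 0 0 0 0 0.5", force=40)

```text
clock: 5.1
tcp_pos: [0.4732, -0.2427, 0.0902]
tcp_rot: [0.767, 0.641, -0.0, -0.001]
force: [-0.1, 0.9, -3.7]
finger_gap: 0.0326
```

```bash
python3 look.py a2 .473 -.243 .08; python3 -c "
from h import *
print(np.round(sense()['force'],2))"
```

```text
5.1 [ 0.4732 -0.2427  0.0902] 0.0326463463314568
top origin 315 151
side origin 240 48
[-0.38  0.75 -4.47]
```

View pics/a2.png

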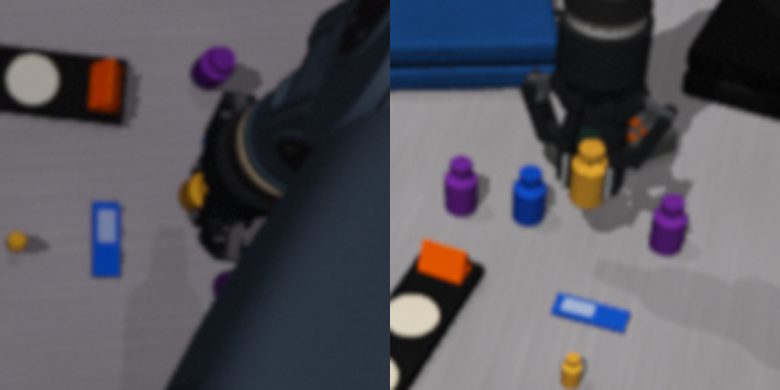

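```bash
cat > held.py <<'E'
import sys
from h import *
z=float(sys.argv[1]); s=sense(); print(np.round(s["tcp_pos"],4))
for k in ("side","top"):
    c=read_camera(k)
    for b in blobs(c,"brass",20):
        p=plane(c,b[0],z)
        if .25<p[0]<.75 and abs(p[1])<.4: print(k,b,np.round(p*1000,1))
E
python3 held.py .109
```

```text
[ 0.4722 -0.2421  0.089 ]
side ((np.float64(321.0), np.float64(118.6)), 378, (313, 104, 17, 30)) [ 473.6 -241.1  109. ]
side ((np.float64(314.3), np.float64(199.7)), 92, (311, 193, 8, 14)) [442.3  -9.1 109. ]
side ((np.float64(289.6), np.float64(270.0)), 645, (279, 253, 23, 35)) [451.6 149.6 109. ]
side ((np.float64(271.4), np.float64(355.7)), 284, (264, 345, 16, 23)) [444.  295.2 109. ]
top ((np.float64(393.6), np.float64(229.9)), 126, (388, 222, 12, 16)) [ 473.1 -231.8  109. ]
top ((np.float64(235.6), np.float64(249.9)), 302, (226, 240, 20, 20)) [452.1  92.  109. ]
top ((np.float64(321.5), np.float64(249.5)), 52, (318, 246, 8, 8)) [442.5 -80.9 109. ]
top ((np.float64(164.6), np.float64(257.7)), 115, (159, 252, 12, 12)) [444.4 236.5 109. ]
```

Call:
arm_command(deltas="0 0 0 15 7 0 0.5; 0 0 0 28 13.5 0 0.5; 0 0 0 32 15 0 0.5; 0 0 0 32 15 0 0.5; 0 0 0 32 15 0 0.5; 0 0 0 32 15 0 0.5; 0 0 0 28 13.5 0 0.5; 0 0 0 18 9 0 0.5; 0 0 0 9.7 4.6 0 0.5; 0 0 0 0 0 0 0.5; 0 0 0 0 0 0 0.5; 0 0 0 0 0 0 0.5")

```text
clock: 6.5
tcp_pos: [0.6187, -0.0401, 0.091]
tcp_rot: [0.768, 0.641, -0.001, -0.0]
force: [0.4, 0.5, -4.0]
finger_gap: 0.0325
```

```bash
python3 held.py .109|head -3; python3 look.py a3 .619 -.0385 .05
```

```text
[ 0.6187 -0.0401  0.091 ]
side ((np.float64(226.2), np.float64(171.3)), 378, (218, 156, 17, 32)) [621.9 -36.8 109. ]
side ((np.float64(314.3), np.float64(199.7)), 92, (311, 193, 8, 14)) [442.3  -9.1 109. ]
6.6 [ 0.619  -0.0401  0.0913] 0.032584759434356625
top origin 213 95
side origin 149 111
```

View pics/a3.png

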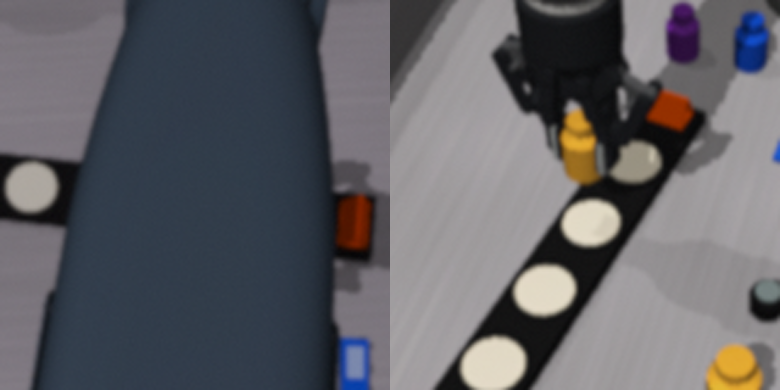

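weight_l is held upright over pad_c (side crop (582,150)). Lowering it.

Call:
arm_command(deltas="0 0 0 1.5 0 15 0.5; 0 0 0 0 0 20 0.5; 0 0 0 0 0 15 0.5; 0 0 0 0 0 8 0.5; 0 0 0 0 0 4 0.5; 0 0 0 0 0 1 0.5; 0 0 0 0 0 0 0.5; 0 0 0 0 0 0 0.5")

```text
clock: 7.5
tcp_pos: [0.6207, -0.0376, 0.0295]
tcp_rot: [0.767, 0.641, 0.001, 0.001]
force: [-0.4, -0.2, -3.8]
finger_gap: 0.0329
```

Call:
arm_command(deltas="0 0 0 0 0 1 0.5; 0 0 0 0 0 1 0.5; 0 0 0 0 0 1 0.5; 0 0 0 0 0 0.5 0.5; 0 0 0 0 0 0 0.5; 0 0 0 0 0 0 0.5")

```text
clock: 8.1
tcp_pos: [0.62, -0.0375, 0.0257]
tcp_rot: [0.767, 0.641, 0.0, 0.0]
force: [-2.4, 0.0, 2.1]
finger_gap: 0.0328
```

Call:
arm_command(deltas="0 0 0 0 0 0 0.2; 0 0 0 0 0 0 0.1; 0 0 0 0 0 0 0; 0 0 0 0 0 0 -0.2; 0 0 0 0 0 0 -0.4; 0 0 0 0 0 0 -0.4; 0 0 0 0 0 0 -0.4; 0 0 0 0 0 -10 -0.4; 0 0 0 0 0 -30 -0.4; 0 0 0 0 0 -40 -0.4; 0 0 0 0 0 -20 -0.4; 0 0 0 0 0 0 -0.4")

```text
clock: 9.3
tcp_pos: [0.6231, -0.038, 0.131]
tcp_rot: [0.767, 0.641, 0.003, 0.004]
force: [1.3, 0.3, -0.3]
finger_gap: 0.0598
```

```bash
python3 held.py .044|head -3; python3 look.py a4 .619 -.0385 .05
```

```text
[ 0.6231 -0.038   0.131 ]
side ((np.float64(229.5), np.float64(193.9)), 375, (221, 180, 17, 28)) [619.8 -36.4  44. ]
side ((np.float64(314.3), np.float64(199.7)), 92, (311, 193, 8, 14)) [448.5 -65.5  44. ]
9.4 [ 0.6204 -0.0376  0.1259] 0.05986464886373204
top origin 213 95
side origin 149 111
```

View pics/a4.png

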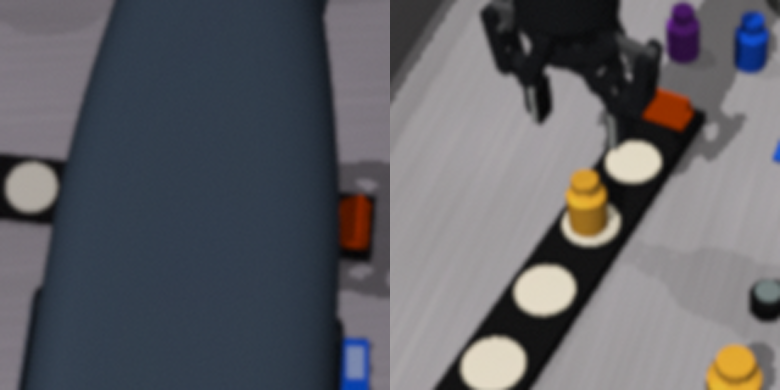

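weight_l stands upright on pad_c (side crop (588,205)), about 1 mm from centre. Next is weight_s.

Call:
arm_command(deltas="0 0 0 -12 -23 0 -0.4; 0 0 0 -17 -32 0 -0.4; 0 0 0 -18 -34 0 -0.4; 0 0 0 -18 -34 0 -0.2; 0 0 0 -12 -23 0 0; 0 0 0 -5 -10.3 0 0; 0 0 0 0 0 0 0; 0 0 0 0 0 0 0; 0 0 0 0 0 30 0; 0 0 0 0 0 20 0; 0 0 0 0 0 0 0; 0 0 0 0 0 0 0")

```text
clock: 10.7
tcp_pos: [0.4519, -0.0901, 0.0746]
tcp_rot: [0.767, 0.642, -0.0, -0.0]
force: [0.3, -0.6, 0.1]
finger_gap: 0.0428
```

```bash
python3 look.py a5 .452 -.09 .03
```

```text
10.7 [ 0.4519 -0.0901  0.0746] 0.04278294286526736
top origin 241 168
side origin 234 115
```

View pics/a5.png

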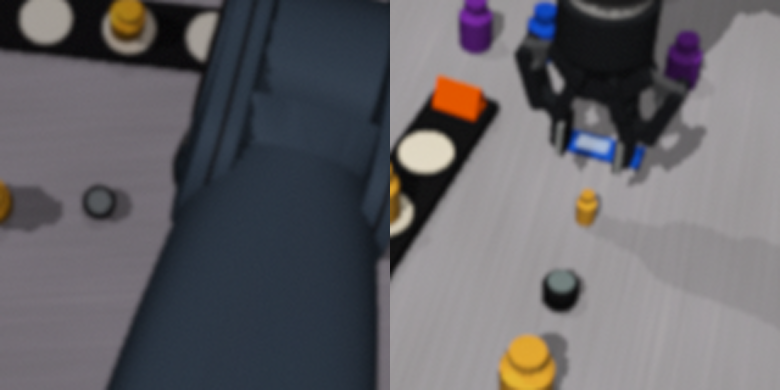

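Fingertips at side crop (562,140) and (622,160) straddle weight_s at (586,207). Descending.

Call:
arm_command(deltas="0 0 0 0 0 25 0; 0 0 0 0 0 25 0; 0 0 0 0 0 15 0.1; 0 0 0 0 0 3 0.2; 0 0 0 0 0 0 0.25; 0 0 0 0 0 0 0.25; 0 0 0 0 0 0 0.25")

```text
clock: 11.5
tcp_pos: [0.4529, -0.091, 0.0085]
tcp_rot: [0.767, 0.641, 0.001, 0.001]
force: [0.2, 0.1, -0.7]
finger_gap: 0.032
```

Call:
arm_command(deltas="0 0 0 0 0 2 0.25; 0 0 0 0 0 2 0.3; 0 0 0 0 0 0 0.35; 0 0 0 0 0 0 0.4; 0 0 0 0 0 0 0.5; 0 0 0 0 0 0 0.6; 0 0 0 0 0 0 0.8; 0 0 0 0 0 0 0.8; 0 0 0 0 0 0 0.8", force=25)

```text
clock: 12.4
tcp_pos: [0.4515, -0.0905, 0.0029]
tcp_rot: [0.767, 0.641, 0.0, 0.0]
force: [-0.4, -0.2, 0.9]
finger_gap: 0.0168
```

Call:
arm_command(deltas="0 0 0 0 0 -15 0.8; 0 0 0 0 0 -30 0.8; 0 0 0 0 0 -35 0.8; 0 0 0 0 0 -10 0.8; 0 0 0 0 0 0 0.8; 0 0 0 0 0 0 0.8", force=30)

```text
clock: 13.0
tcp_pos: [0.4509, -0.0903, 0.0917]
tcp_rot: [0.767, 0.641, -0.0, -0.001]
force: [-0.5, 0.3, -1.3]
finger_gap: 0.0162
```

```bash
python3 held.py .107|head -4
```

```text
[ 0.4509 -0.0903  0.0917]
side ((np.float64(317.0), np.float64(169.7)), 121, (313, 162, 9, 17)) [452.5 -88.3 107. ]
side ((np.float64(229.5), np.float64(193.9)), 376, (221, 180, 17, 28)) [598.2  15.6 107. ]
side ((np.float64(289.6), np.float64(270.0)), 644, (279, 253, 23, 35)) [451.8 148.4 107. ]
```

Call:
arm_command(deltas="0 0 0 14 9 0 0.8; 0 0 0 24 15.5 0 0.8; 0 0 0 32 20.5 0 0.8; 0 0 0 35 22.5 0 0.8; 0 0 0 35 22.5 0 0.8; 0 0 0 35 22.5 0 0.8; 0 0 0 32 20.5 0 0.8; 0 0 0 22 14 0 0.8; 0 0 0 12 8.5 0 0.8; 0 0 0 0 0 0 0.8; 0 0 0 0 0 0 0.8; 0 0 0 0 0 0 0.8")

```text
clock: 14.3
tcp_pos: [0.646, 0.1183, 0.0917]
tcp_rot: [0.767, 0.641, -0.001, -0.001]
force: [-1.3, -0.2, 0.2]
finger_gap: 0.0167
```

```bash
python3 held.py .107|head -4; python3 look.py a6 .647 .119 .08
```

```text
[0.646  0.1183 0.0917]
side ((np.float64(229.6), np.float64(194.1)), 368, (222, 181, 16, 27)) [597.9  16.  107. ]
side ((np.float64(182.1), np.float64(231.9)), 93, (179, 223, 8, 19)) [650.4 120.7 107. ]
side ((np.float64(289.6), np.float64(270.0)), 643, (279, 253, 23, 35)) [451.8 148.4 107. ]
14.4 [0.6464 0.1183 0.0926] 0.01672511681216783
top origin 141 83
side origin 106 160
```

View pics/a6.png

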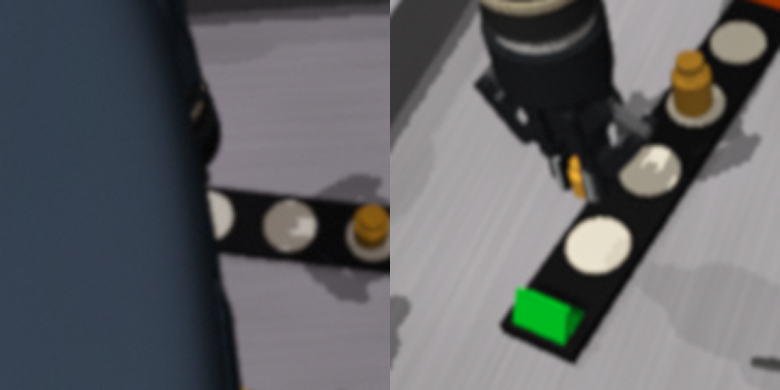

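weight_s is held at side crop (577,175) and lined up over pad_a, next to the green flag. Lowering it.

Call:
arm_command(deltas="0 0 0 0.5 1 15 0.8; 0 0 0 0 0 22 0.8; 0 0 0 0 0 18 0.8; 0 0 0 0 0 8 0.8; 0 0 0 0 0 4 0.8; 0 0 0 0 0 1 0.8; 0 0 0 0 0 1 0.8; 0 0 0 0 0 0 0.8; 0 0 0 0 0 0 0.8")

```text
clock: 15.4
tcp_pos: [0.649, 0.1195, 0.0249]
tcp_rot: [0.767, 0.641, 0.001, 0.001]
force: [0.2, 0.4, -0.3]
finger_gap: 0.0171
```

Call:
arm_command(deltas="0 0 0 0 -0.5 1 0.8; 0 0 0 0 0 1 0.8; 0 0 0 0 0 1 0.8; 0 0 0 0 0 0.5 0.8; 0 0 0 0 0 0 0.8; 0 0 0 0 0 0 0.8")

```text
clock: 16.0
tcp_pos: [0.6478, 0.1196, 0.0209]
tcp_rot: [0.767, 0.641, 0.0, 0.0]
force: [-1.9, 0.5, 4.9]
finger_gap: 0.0167
```

Call:
arm_command(deltas="0 0 0 0 0 0 0.5; 0 0 0 0 0 0 0.4; 0 0 0 0 0 0 0.3; 0 0 0 0 0 0 0.1; 0 0 0 0 0 0 0; 0 0 0 0 0 0 0; 0 0 0 0 0 -8 0; 0 0 0 0 0 -25 0; 0 0 0 0 0 -40 -0.1; 0 0 0 0 0 -27 -0.2; 0 0 0 0 0 0 -0.2; 0 0 0 0 0 0 -0.2")

```text
clock: 17.2
tcp_pos: [0.6488, 0.1196, 0.1222]
tcp_rot: [0.767, 0.641, 0.001, 0.001]
force: [0.4, 0.0, 0.3]
finger_gap: 0.0513
```

```bash
python3 held.py .035|head -4; python3 look.py a7 .647 .119 .04
```

```text
[0.6488 0.1196 0.1222]
side ((np.float64(229.6), np.float64(194.1)), 370, (221, 181, 17, 27)) [622.5 -43.3  35. ]
side ((np.float64(189.0), np.float64(254.8)), 126, (184, 247, 11, 17)) [648.7 119.7  35. ]
side ((np.float64(289.6), np.float64(270.0)), 643, (279, 253, 23, 35)) [459.8 104.1  35. ]
17.3 [0.647  0.1195 0.1191] 0.05142312913450613
top origin 143 88
side origin 109 173
```

View pics/a7.png

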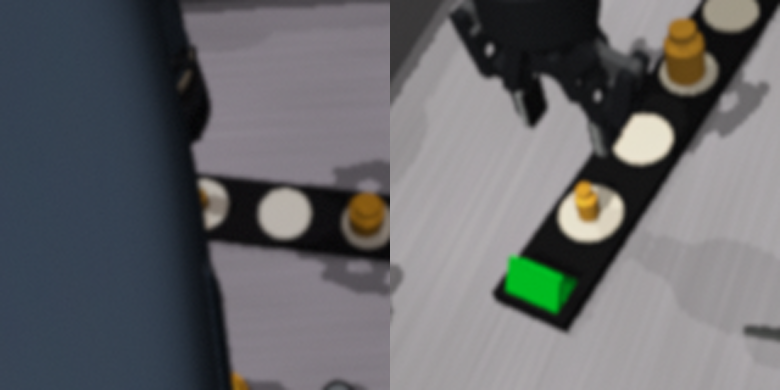

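weight_s stands upright on pad_a (side crop (587,203)). Next is weight_m.

Call:
arm_command(deltas="0 0 0 10 -20 0 -0.1; 0 0 0 17 -35 0 -0.1; 0 0 0 19 -40 0 -0.1; 0 0 0 19 -40 0 -0.1; 0 0 0 19 -38 0 -0.1; 0 0 0 14 -28 0 -0.1; 0 0 0 7.4 -14.7 0 -0.1; 0 0 0 0 0 20 -0.1; 0 0 0 0 0 25 -0.1; 0 0 0 0 0 0 -0.1; 0 0 0 0 0 0 -0.1; 0 0 0 0 0 0 -0.1")

```text
clock: 18.6
tcp_pos: [0.4552, 0.2614, 0.0764]
tcp_rot: [0.767, 0.641, 0.001, 0.0]
force: [0.1, -0.1, 1.5]
finger_gap: 0.0472
```

```bash
python3 look.py a8 .453 .26 .03
```

```text
18.6 [0.4552 0.2614 0.0764] 0.04720074911918197
top origin 83 177
side origin 191 259
```

View pics/a8.png

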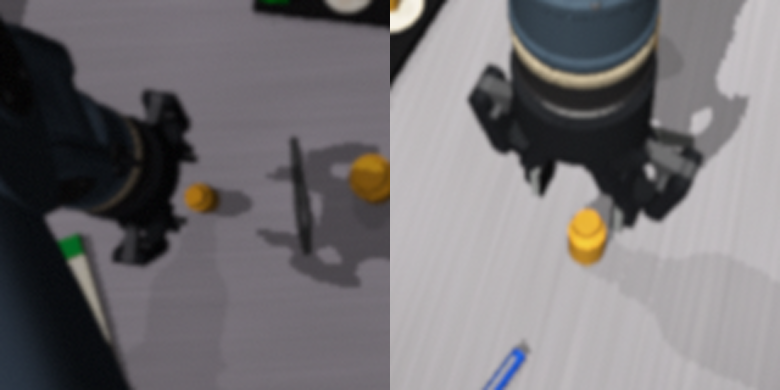

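Call:
arm_command(deltas="0 0 0 0 -1.5 25 -0.1; 0 0 0 0 0 25 -0.1; 0 0 0 0 0 15 -0.1; 0 0 0 0 0 5 -0.1; 0 0 0 0 0 0 -0.1; 0 0 0 0 0 0 0; 0 0 0 0 0 0 0.1; 0 0 0 0 0 0 0.2; 0 0 0 0 0 0 0.3; 0 0 0 0 0 0 0.6; 0 0 0 0 0 0 0.6; 0 0 0 0 0 0 0.6", force=25)

```text
clock: 19.9
tcp_pos: [0.4533, 0.2619, 0.0061]
tcp_rot: [0.767, 0.641, 0.001, 0.0]
force: [-0.0, 1.0, 3.5]
finger_gap: 0.0252
```

Call:
arm_command(deltas="0 0 0 0 0 0 0.6; 0 0 0 0 0 0 0.6; 0 0 0 0 0 -15 0.6; 0 0 0 0 0 -30 0.6; 0 0 0 0 0 -35 0.6; 0 0 0 0 0 -10 0.6; 0 0 0 0 0 0 0.6; 0 0 0 0 0 0 0.6", force=35)

```text
clock: 20.7
tcp_pos: [0.4516, 0.2613, 0.0933]
tcp_rot: [0.767, 0.641, -0.001, -0.0]
force: [-0.3, -0.0, -2.6]
finger_gap: 0.0248
```

```bash
python3 held.py .108; python3 look.py a9 .453 .26 .08
```

```text
[0.4516 0.2613 0.0933]
side ((np.float64(225.0), np.float64(194.4)), 140, (221, 182, 9, 26)) [605.6  19.8 108. ]
side ((np.float64(189.0), np.float64(254.6)), 124, (184, 246, 11, 18)) [621.1 162.6 108. ]
side ((np.float64(270.5), np.float64(333.3)), 288, (263, 321, 16, 25)) [454.  262.4 108. ]
top ((np.float64(224.0), np.float64(169.0)), 51, (221, 165, 7, 9)) [624.2 110.2 108. ]
top ((np.float64(292.8), np.float64(174.8)), 218, (285, 167, 16, 18)) [602.6 -33.7 108. ]
top ((np.float64(235.6), np.float64(249.7)), 314, (226, 240, 20, 20)) [452.6  92.1 108. ]
top ((np.float64(155.2), np.float64(255.4)), 78, (151, 249, 10, 13)) [450.2 256.1 108. ]
20.8 [0.4509 0.261  0.0926] 0.02471880305477848
top origin 77 175
side origin 191 259
```

View pics/a9.png

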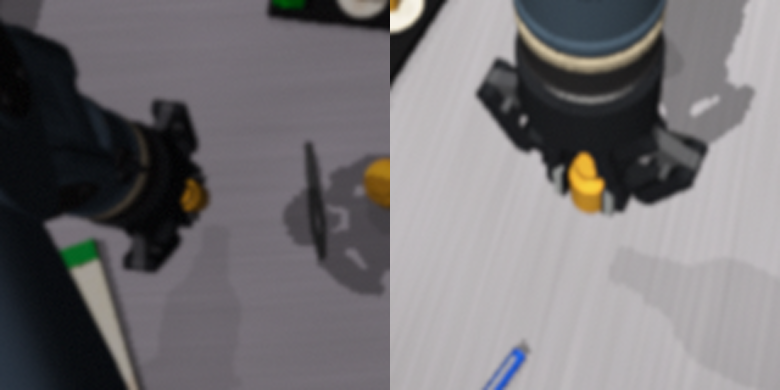

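weight_m is held upright (side crop (588,185)). Moving it to pad_b.

Call:
arm_command(deltas="0 0 0 -11 13 0 0.6; 0 0 0 -20 23.5 0 0.6; 0 0 0 -25 29.5 0 0.6; 0 0 0 -26 31 0 0.6; 0 0 0 -26 31 0 0.6; 0 0 0 -26 31 0 0.6; 0 0 0 -23 27 0 0.6; 0 0 0 -17 20 0 0.6; 0 0 0 -11.3 12.8 0 0.6; 0 0 0 0 0 0 0.6; 0 0 0 0 0 0 0.6; 0 0 0 0 0 0 0.6")

```text
clock: 22.1
tcp_pos: [0.6341, 0.0416, 0.0946]
tcp_rot: [0.767, 0.642, -0.001, -0.001]
force: [-0.9, 0.2, -1.6]
finger_gap: 0.0248
```

```bash
python3 held.py .108; python3 look.py b1 .633 .04 .08
```

```text
[0.6341 0.0416 0.0946]
side ((np.float64(231.0), np.float64(197.2)), 254, (223, 185, 15, 23)) [592.6  23.5 108. ]
side ((np.float64(204.3), np.float64(199.2)), 204, (199, 188, 12, 25)) [638.7  40.7 108. ]
side ((np.float64(189.0), np.float64(254.8)), 128, (184, 247, 11, 17)) [621.  162.9 108. ]
side ((np.float64(289.6), np.float64(269.9)), 648, (279, 253, 23, 35)) [451.8 148.8 108. ]
top ((np.float64(292.9), np.float64(175.1)), 213, (285, 167, 16, 18)) [602.  -33.9 108. ]
22.2 [0.6344 0.0417 0.0951] 0.024677672491449698
top origin 177 87
side origin 128 129
```

View pics/b1.png

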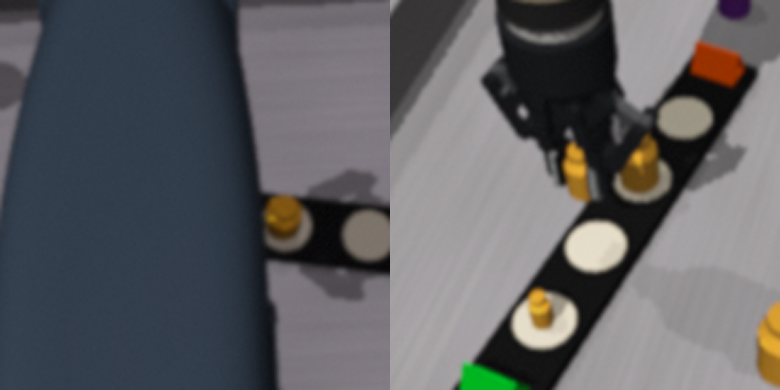

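weight_m is over pad_b (side crop (578,172)), and the fingers are clear of weight_l.

Call:
arm_command(deltas="0 0 0 -1.5 -0.5 15 0.6; 0 0 0 0 0 22 0.6; 0 0 0 0 0 18 0.6; 0 0 0 0 0 8 0.6; 0 0 0 0 0 4 0.6; 0 0 0 0 0 1 0.6; 0 0 0 0 0 0 0.6; 0 0 0 0 0 0 0.6; 0 0 0 0 0 0 0.6")

```text
clock: 23.2
tcp_pos: [0.6353, 0.0392, 0.0285]
tcp_rot: [0.767, 0.641, 0.001, 0.001]
force: [-0.7, -0.3, -1.7]
finger_gap: 0.0246
```

Call:
arm_command(deltas="0 0 0 0.5 -1 1 0.6; 0 0 0 0 0 1 0.6; 0 0 0 0 0 1 0.6; 0 0 0 0 0 1 0.6; 0 0 0 0 0 0.5 0.6; 0 0 0 0 0 0 0.6; 0 0 0 0 0 0 0.6")

```text
clock: 23.9
tcp_pos: [0.6335, 0.0399, 0.0241]
tcp_rot: [0.767, 0.641, 0.0, 0.0]
force: [-3.1, -0.4, 4.7]
finger_gap: 0.0252
```

Call:
arm_command(deltas="0 0 0 0 0 0 0.35; 0 0 0 0 0 0 0.25; 0 0 0 0 0 0 0.1; 0 0 0 0 0 0 -0.1; 0 0 0 0 0 0 -0.2; 0 0 0 0 0 0 -0.2; 0 0 0 0 0 -8 -0.2; 0 0 0 0 0 -25 -0.2; 0 0 0 0 0 -40 -0.3; 0 0 0 0 0 -27 -0.5; 0 0 0 0 0 0 -0.6; 0 0 0 0 0 0 -0.6")

```text
clock: 25.1
tcp_pos: [0.6345, 0.0399, 0.1246]
tcp_rot: [0.767, 0.641, 0.001, 0.001]
force: [0.2, -0.5, -0.6]
finger_gap: 0.0683
```

```bash
python3 held.py .039; python3 look.py b2 .633 .04 .04
```

```text
[0.6345 0.0399 0.1246]
side ((np.float64(231.3), np.float64(197.8)), 225, (223, 186, 15, 22)) [614.6 -31.3  39. ]
side ((np.float64(211.2), np.float64(221.5)), 243, (204, 210, 15, 23)) [633.7  37.5  39. ]
side ((np.float64(189.0), np.float64(254.7)), 127, (184, 247, 11, 17)) [647.2 121.9  39. ]
side ((np.float64(289.6), np.float64(269.9)), 647, (279, 253, 23, 35)) [459.4 106.4  39. ]
top ((np.float64(292.8), np.float64(174.9)), 219, (286, 167, 15, 18)) [623.1 -37.3  39. ]
25.2 [0.6327 0.0399 0.1216] 0.06820654962556476
top origin 178 92
side origin 131 142
```

View pics/b2.png

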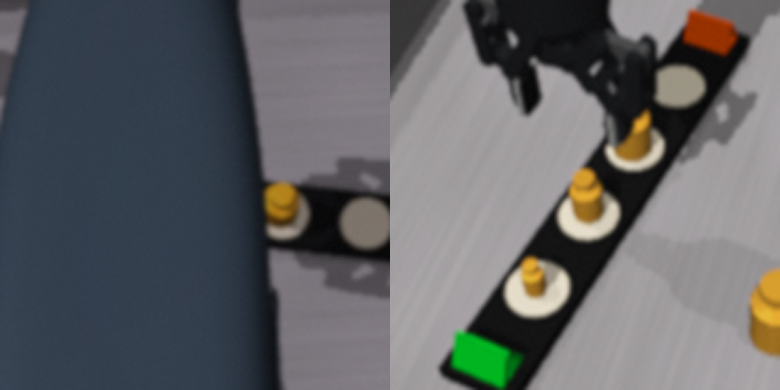

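weight_m stands upright on pad_b (side crop (588,200)). Next is weight_xl.

Call:
arm_command(deltas="0 0 0 3 -17 0 -0.6; 0 0 0 5 -32 0 -0.6; 0 0 0 6 -36 0 -0.6; 0 0 0 6 -38 0 -0.6; 0 0 0 5 -32 0 -0.6; 0 0 0 4 -25.2 0 -0.6; 0 0 0 0 0 0 -0.6; 0 0 0 0 0 20 -0.6; 0 0 0 0 0 0 -0.6; 0 0 0 0 0 0 -0.6")

```text
clock: 26.3
tcp_pos: [0.4608, 0.1001, 0.1018]
tcp_rot: [0.767, 0.641, -0.001, -0.001]
force: [0.3, -0.3, 0.1]
finger_gap: 0.0683
```

```bash
python3 look.py b3 .461 .1 .03
```

```text
26.3 [0.4608 0.1001 0.1018] 0.06831550337693545
top origin 155 170
side origin 209 189
```

View pics/b3.png

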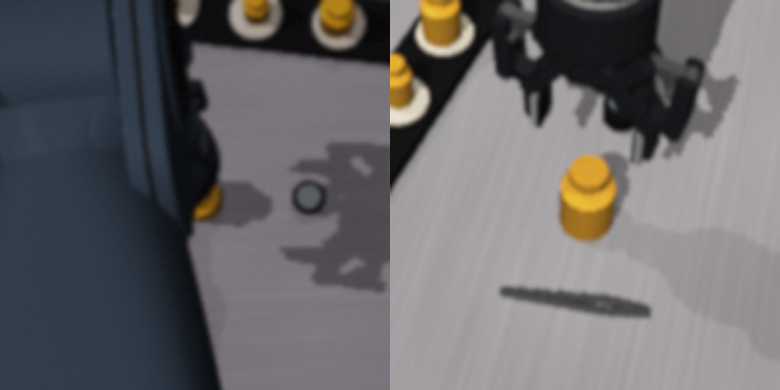

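The fingers at side crop (538,110) and (645,145) straddle weight_xl at (588,197). Descending.

Call:
arm_command(deltas="0 0 0 0 0 20 -0.6; 0 0 0 0 0 30 -0.6; 0 0 0 0 0 25 -0.6; 0 0 0 0 0 12 -0.6; 0 0 0 0 0 4 -0.6; 0 0 0 0 0 0 -0.6; 0 0 0 0 0 0 -0.6")

```text
clock: 27.1
tcp_pos: [0.4627, 0.1004, 0.0133]
tcp_rot: [0.767, 0.641, 0.001, 0.001]
force: [-0.1, 0.1, 0.3]
finger_gap: 0.0684
```

Call:
arm_command(deltas="0 0 0 0 0 0 -0.4; 0 0 0 0 0 0 -0.3; 0 0 0 0 0 0 -0.2; 0 0 0 0 0 0 -0.1; 0 0 0 0 0 0 0; 0 0 0 0 0 0 0.3; 0 0 0 0 0 0 0.3; 0 0 0 0 0 0 0.3; 0 0 0 0 0 0 0.3", force=30)

```text
clock: 28.0
tcp_pos: [0.4609, 0.1005, 0.012]
tcp_rot: [0.767, 0.641, -0.0, -0.0]
force: [-3.4, 0.3, 5.3]
finger_gap: 0.0414
```

Call:
arm_command(deltas="0 0 0 0 0 0 0.3; 0 0 0 0 0 0 0.3; 0 0 0 0 0 -10 0.3; 0 0 0 0 0 -25 0.3; 0 0 0 0 0 -30 0.3; 0 0 0 0 0 -20 0.3; 0 0 0 0 0 0 0.3; 0 0 0 0 0 0 0.3", force=60)

```text
clock: 28.8
tcp_pos: [0.4609, 0.1002, 0.0956]
tcp_rot: [0.767, 0.641, -0.0, -0.0]
force: [-0.3, -0.8, -6.5]
finger_gap: 0.0405
```

```bash
python3 held.py .114; python3 look.py b4 .461 .1 .08
```

```text
[0.4609 0.1002 0.0956]
side ((np.float64(260.8), np.float64(154.4)), 161, (253, 148, 16, 14)) [568.2 -94.6 114. ]
side ((np.float64(229.5), np.float64(193.8)), 378, (221, 180, 17, 28)) [595.9  21.2 114. ]
side ((np.float64(211.2), np.float64(221.4)), 245, (204, 210, 15, 23)) [606.8  90.8 114. ]
side ((np.float64(289.6), np.float64(244.5)), 681, (279, 226, 24, 37)) [462.6 103.8 114. ]
side ((np.float64(189.0), np.float64(254.8)), 128, (184, 247, 11, 17)) [618.7 166.5 114. ]
top ((np.float64(259.6), np.float64(171.9)), 112, (255, 165, 10, 14)) [611.3  35.3 114. ]
top ((np.float64(292.8), np.float64(174.8)), 218, (285, 167, 16, 18)) [600.8 -33.4 114. ]
28.9 [0.4595 0.1002 0.0942] 0.04032128201399208
top origin 153 167
side origin 210 174
```

View pics/b4.png

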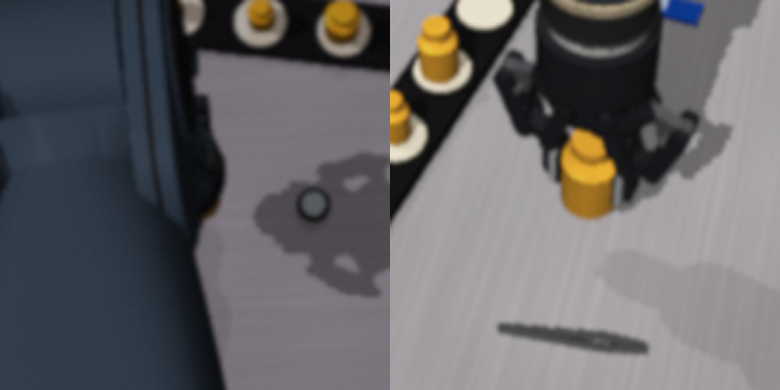

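weight_xl is held upright (side crop (588,175)). Moving it to pad_d.

Call:
arm_command(deltas="0 0 0 0 0 -15 0.3; 0 0 0 -10 9.5 -10 0.3; 0 0 0 -18 17.5 0 0.3; 0 0 0 -24 23 0 0.3; 0 0 0 -27 26 0 0.3; 0 0 0 -27 26 0 0.3; 0 0 0 -26 25 0 0.3; 0 0 0 -24 23 0 0.3; 0 0 0 -18 17.5 0 0.3; 0 0 0 -9.2 9 0 0.3; 0 0 0 -5 4.6 0 0.3; 0 0 0 0 0 0 0.3")

```text
clock: 30.2
tcp_pos: [0.606, -0.1173, 0.1211]
tcp_rot: [0.767, 0.641, -0.0, -0.001]
force: [-0.9, -0.8, -5.5]
finger_gap: 0.0407
```

Call:
arm_command(deltas="0 0 0 0 0 0 0.3; 0 0 0 0 0 15 0.3; 0 0 0 0 0 10 0.3; 0 0 0 0 0 0 0.3; 0 0 0 0 0 0 0.3")

```text
clock: 30.7
tcp_pos: [0.6051, -0.1162, 0.0954]
tcp_rot: [0.767, 0.642, -0.001, -0.001]
force: [0.2, -0.8, -5.8]
finger_gap: 0.0406
```

```bash
python3 held.py .114; python3 look.py b5 .605 -.117 .08
```

```text
[ 0.6051 -0.1162  0.0954]
side ((np.float64(244.6), np.float64(145.1)), 532, (235, 126, 21, 37)) [ 607.3 -112.4  114. ]
side ((np.float64(229.5), np.float64(193.9)), 376, (221, 180, 17, 28)) [595.8  21.4 114. ]
side ((np.float64(211.2), np.float64(221.5)), 245, (204, 210, 15, 23)) [606.7  91.1 114. ]
side ((np.float64(189.0), np.float64(254.8)), 128, (184, 247, 11, 17)) [618.7 166.5 114. ]
top ((np.float64(224.0), np.float64(169.0)), 51, (221, 165, 7, 9)) [622.3 109.5 114. ]
top ((np.float64(259.6), np.float64(171.9)), 112, (255, 165, 10, 14)) [611.3  35.3 114. ]
top ((np.float64(292.8), np.float64(174.9)), 219, (285, 167, 16, 18)) [600.6 -33.4 114. ]
30.8 [ 0.6063 -0.1168  0.097 ] 0.04036000140753433
top origin 250 95
side origin 167 75
```

View pics/b5.png

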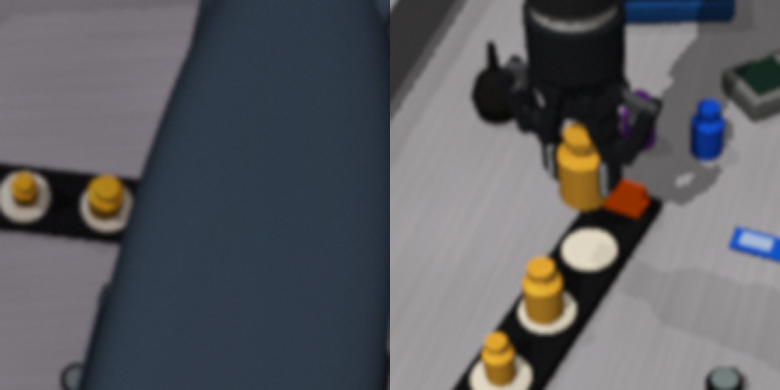

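Call:
arm_command(deltas="0 0 0 -1 -0.5 14 0.3; 0 0 0 0 0 20 0.3; 0 0 0 0 0 16 0.3; 0 0 0 0 0 8 0.3; 0 0 0 0 0 4 0.3; 0 0 0 0 0 0 0.3; 0 0 0 0 0 0 0.3; 0 0 0 0 0 0 0.3")

```text
clock: 31.7
tcp_pos: [0.6066, -0.1181, 0.0362]
tcp_rot: [0.767, 0.641, 0.001, 0.001]
force: [0.5, -0.5, -6.7]
finger_gap: 0.0403
```

Call:
arm_command(deltas="0 0 0 0 -0.5 1 0.3; 0 0 0 0 0 1 0.3; 0 0 0 0 0 1 0.3; 0 0 0 0 0 1 0.3; 0 0 0 0 0 1 0.3; 0 0 0 0 0 0 0.3; 0 0 0 0 0 0 0.3; 0 0 0 0 0 0 0.3")

```text
clock: 32.5
tcp_pos: [0.605, -0.1177, 0.0303]
tcp_rot: [0.767, 0.641, 0.0, 0.0]
force: [-1.5, -0.6, -2.2]
finger_gap: 0.0404
```

Call:
arm_command(deltas="0 0 0 0 0 0.5 0.3; 0 0 0 0 0 0.3 0.3; 0 0 0 0 0 0 0.3; 0 0 0 0 0 0 0.3")

```text
clock: 32.9
tcp_pos: [0.605, -0.1177, 0.0303]
tcp_rot: [0.767, 0.641, 0.0, 0.0]
force: [-5.2, 1.4, 6.3]
finger_gap: 0.0406
```

Call:
arm_command(deltas="0 0 0 0 0 0 0.05; 0 0 0 0 0 0 -0.05; 0 0 0 0 0 0 -0.2; 0 0 0 0 0 0 -0.4; 0 0 0 0 0 0 -0.5; 0 0 0 0 0 0 -0.5; 0 0 0 0 0 -8 -0.5; 0 0 0 0 0 -25 -0.5; 0 0 0 0 0 -40 -0.5; 0 0 0 0 0 -35 -0.5; 0 0 0 0 0 -20 -0.5; 0 0 0 0 0 0 -0.5")

```text
clock: 34.1
tcp_pos: [0.6079, -0.1186, 0.1629]
tcp_rot: [0.767, 0.641, 0.003, 0.004]
force: [1.0, 0.1, 0.6]
finger_gap: 0.0639
```

Call:
arm_command(deltas="0 0 0 -15 -15 0 -0.5; 0 0 0 -30 -30 0 -0.5; 0 0 0 -35 -35 0 -0.5; 0 0 0 -35 -35 0 -0.5; 0 0 0 -35 -35 0 -0.5; 0 0 0 -35 -35 0 -0.5; 0 0 0 -20 -30 0 -0.5; 0 0 0 -10 -15 0 -0.5; 0 0 0 0 0 0 -0.5; 0 0 0 0 0 0 -0.5; 0 0 0 0 0 0 -0.5")

```text
clock: 35.2
tcp_pos: [0.3412, -0.2881, 0.1566]
tcp_rot: [0.767, 0.642, 0.0, -0.0]
force: [-0.3, 0.8, -0.1]
finger_gap: 0.0641
```

Run:
```python
from h import *
cs={n:read_camera(n) for n in("top","side")}
for k,c in cs.items():
    cv2.imwrite(f"pics/fin_{k}.png",c["frame"][:,:,::-1])
    for b in blobs(c,"brass",20):
        p=plane(c,b[0],.042)
        if .55<p[0]<.7: print(k,b)
t,s=cs["top"],cs["side"]
for n,(x,y),h in (("s",(.6475,.119),.034),("m",(.6335,.04),.045),("l",(.619,-.0385),.056),("xl",(.6047,-.1173),.067)):
    r=[]
    for c in (t,s):
        z=.018+h*.45
        ps=[plane(c,b[0],z) for b in blobs(c,"brass",20)]
        p=min(ps,key=lambda p:np.hypot(p[0]-x,p[1]-y)); r.append(np.round(1000*(p[:2]-[x,y]),1))
    print(n,"offset mm top/side",*r)
v=sense();print(v["clock"],v["tcp_pos"])
```

```text
top ((np.float64(224.0), np.float64(169.0)), 51, (221, 165, 7, 9))
top ((np.float64(259.5), np.float64(171.7)), 108, (255, 165, 10, 14))
top ((np.float64(292.7), np.float64(174.6)), 214, (285, 167, 16, 18))
top ((np.float64(329.7), np.float64(178.5)), 327, (321, 169, 19, 21))
side ((np.float64(248.0), np.float64(166.0)), 545, (238, 150, 21, 33))
side ((np.float64(229.5), np.float64(193.9)), 375, (221, 180, 17, 28))
side ((np.float64(211.2), np.float64(221.5)), 244, (204, 210, 15, 23))
side ((np.float64(189.0), np.float64(254.9)), 127, (184, 247, 11, 17))
s offset mm top/side [1.1 0.4] [ 1.7 -0.1]
m offset mm top/side [ 2. -2.] [ 0.5 -3. ]
l offset mm top/side [3.5 1.6] [1.1 1.5]
xl offset mm top/side [ 2.3 -1.7] [ 0.2 -2.1]
35.3 [ 0.34137301 -0.2880405   0.15671607]
```

View pics/fin_top.png

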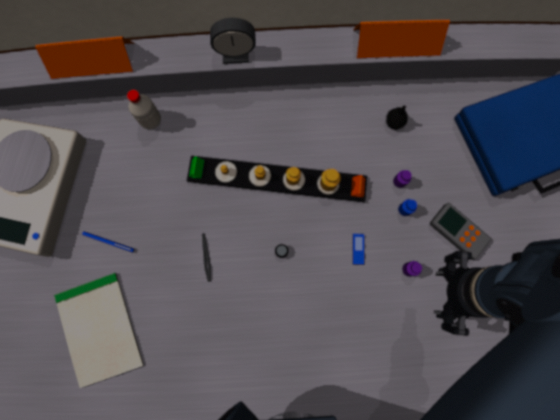

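View pics/fin_side.png

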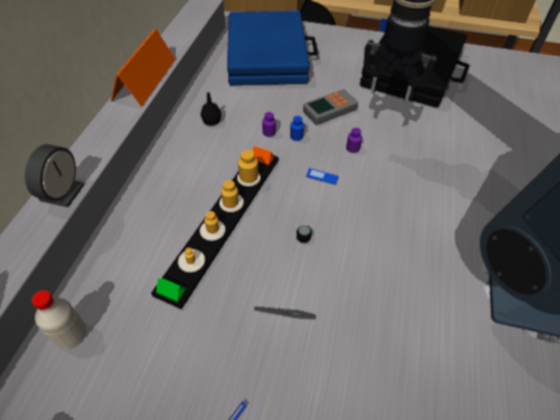

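Both views show four upright weights growing from green (197,167) to orange (358,186). They are about 2–3 mm off centre, and the gripper is clear of everything.

```bash
python3 -c "
from workcell import *
print(finish_job())"
```

```text
the job is handed in; nothing more can be done
None
```

All four brass weights are on the rack in order of size, and I've handed the job in at about 35 s of the 128 s limit. From the green marker to the orange one they stand as weight_s on pad_a, weight_m on pad_b, weight_l on pad_c and weight_xl on pad_d.

- **Final check:** the last pictures from both cameras show all four upright, one to a seat. They measure about 1–4 mm from the seat centres, against a camera calibration good to about 2 mm.
- **Robot and other objects:** the gripper is open and clear of everything. The blue and purple look-alikes look unmoved.
- **Disagreement:** the two cameras differed by up to about 2.5 mm on the weights and seats. For the seats I aimed at the average of the two. No check failed.
- **Forces:** readings at the end of each move stayed below about 10 N. I did not read forces in between.

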